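Slide the phone tray across to the inspection stand

TASK

Slide the blue tray with the phone in it across the gap, from the green-topped stand onto the bare aluminium stand, until the whole tray rests on the aluminium stand and is square with it. Keep it flat all the way: do not lift it, and do not let it sag into the gap. Leave the orange tray where it is.

Things in the scene. Friction and masses are not known exactly. Their poses are not given: they have to be found in the camera images.
- blue_tray: Blue open tray, black phone fixed in a foam nest, 90 mm (its x) by 150 mm (y), 28 mm high, 0.2 to 0.45 kg. Upright walls from 4 to 28 mm above its support; phone's top 22 mm up. Slides on two round-ended runners along y. Origin: centre of its underside (bottom of the runners), z up. Starts on the green-topped stand, its y along the stand's y within 3 degrees.
- orange_tray: Orange tray of the same size and make, holding three silver battery cells; leave it alone. It lies beside the blue tray on the green-topped stand, 25 mm or more away; either may be nearer the robot. Origin: centre of its underside, z up.
- green_stand: Fixed black stand with green top, 290 mm (x) by 200 mm (y), flat top 40 mm above its origin (centre of underside). Its y axis is parallel to the line from stand to stand, but may point away from the other. A small amber jar, 24 mm wide, 30 mm high, stands on the strip along its +x edge, clear of the trays.
- metal_stand: Fixed dark stand with bare aluminium top, 290 mm (x) by 200 mm (y), flat top 40 mm above its origin (centre of underside), level with the green one. Same heading, beside it along y on either side, with an open gap of 35 to 55 mm between their 290 mm edges. Tweezers lie on the strip along its +x edge; the rest is bare.

How it is judged:
By the outcome, as a careful person would: the job done as asked, in the order asked, and still so for the second after the job is handed in, with the robot touching nothing.
It also fails if it takes over 37 s, if anything falls off the work surface, if the arm or the gripper's body presses on something with over 40 N, if the wrist force passes 120 N, or if a joint passes its speed limit or range.

ROBOT

A 7-joint arm with a two-finger parallel gripper is mounted at the origin on the work surface. World frame = base frame: x ahead of the robot, y to its left, z up, the work surface at z = 0. Lengths are in mm, angles in rad, forces in N, time in s.
With the tool pointing down it reaches from about 350 to 900 mm from the base axis. Payload 19.9 kg.
Tool frame: the origin (TCP) lies at the very end of the fingers, on their centre line; the grasp point (between the pads) lies 19 mm behind it; z points along the fingers, y is the line along which they close (so a half turn about z gives the same grasp; the last joint's range is limited). The gripper opens to 85 mm and grips with 20 to 120 N. Pads are 22 mm wide; open, the fingers measure 114 mm over their backs; the gripper's body (76 mm by 85 mm) begins 54 mm behind the grasp point. The pads swing forward as they close: fully open they stand 13 mm farther back than shut.
Start: joints at [1.242, 0.417, -0.01, 1.614, 0.005, 1.111, -0.053], TCP at [176.798, -599.453, 231.26] pointing down, gripper open.
Joint ranges: [-2.81, 2.81], [-0.39, 2.02], [-1.27, 1.25], [0.06, 2.57], [-1.19, 4.33], [0.19, 2], [-2.82, 2.82]. Speed limits (rad/s): [1.89, 1.89, 2.39, 2.39, 3.01, 3.01, 3.01].

INTERFACE

Orientations are given as a rotation vector (axis times angle).
In Python, from workcell import r, imaging gives the robot as it stands.
- The arm moves only by the shell command python3 -m pendant 'ROWS' [FORCE]. ROWS is a JSON object of lists of equal length, an entry for each row: "linear": the shift along the tool's x, y, z in mm, a list of three; "turn": the turn, a rotation vector about the tool's x, y, z in rad, a list of three; "fingers": the opening, from 0 (shut) to 1 (fully open). A call has 1 to 10 rows; each row is the pose to reach, as a shift and turn from the pose commanded when the call began, along the tool's axes at that moment; what a row does not reach only later rows make up. A row lasts 1/12 s, in which the tool goes at most 41.7 mm and 7.16 degrees, less where a joint would pass 70% of its speed; a pose out of reach is approached as far as the arm can. A call with a gripper value outside its range is refused whole. The fingers move at their own pace and stop on an object; FORCE is the grip in N (left out, the last holds). Time passes only in rows, so rows that repeat a pose let the fingers close. It gives the time, the measured TCP pose, the force, the opening and the grip force at its end, in the units of the state.
- r.read_state(): the state, without advancing time (a new reading comes with each control period).
- imaging.capture(name): name is "side" or "top"; returns the picture (480x640x3 uint8, red, green, blue); there is no depth.
- imaging.camera_params(name): a dict with "camera_matrix" (3x3 intrinsics, pixels), "k1" (the pictures are not rectified: a ray, as slopes to the right and down, at radius r is drawn at 1 + k1 r^2 times it, then the intrinsics apply), "xyz" and "rotation" of the camera in the world. Camera axes: x right, y down, z forward; pixel columns grow to the right and rows downward; lengths in mm; the calibration is good to about 2 mm. A picture is of the moment at which its call begins. camera_params takes no time and is no camera call.
- r.hand_in(): hands the job in; it is judged then, once.
The state is a dict: "t": time; "joints": joint angles; "joint_velocities": joint speeds; "joint_efforts": joint torques, N m; "tcp_pos": TCP position; "tcp_rot": TCP orientation; "ft_force": force on the tool from outside, world axes, zero at the start; "torque": the same for the moment, N m; "finger_gap": opening from 0.0 (shut) to 1.0 (fully open); "grasp_force": force on a finger pad.
Only numpy, scipy, OpenCV 4.12 (cv2) and the standard library are available. Lean on these libraries where they do the work, as an engineer would, in place of code of your own. Each camera call takes 0.05 s, during which the arm holds its last target. There are 200 camera calls.

## Working session

There is one attempt and no reset: what is moved stays moved. The work goes in short steps, Python scripts to look and compute and a shell command to move; the robot and the scene stay as the last step left them, time stands still between calls to the robot, and variables do not carry over. Pictures are saved under pics/ and viewed, at most 10 in all, crops included, and the job is handed in when it is done.

```bash
mkdir -p pics; python3 - <<'E'
from workcell import r, imaging
import cv2,numpy as np
for n in("side","top"):
    im=imaging.capture(n);cv2.imwrite(f"pics/{n}0.png",im[:,:,::-1])
    p=imaging.camera_params(n);print(n,p)
s=r.read_state();print(s['t'],s['tcp_pos'],s['tcp_rot'],s['ft_force'])
E
```

```text
side {'camera_matrix': array([[542.86394587,   0.        , 312.10240948],
       [  0.        , 542.86394587, 239.34245313],
       [  0.        ,   0.        ,   1.        ]]), 'k1': 0.0029415608230780443, 'xyz': array([437.42724048, 531.69346441, 456.50787026]), 'rotation': array([-0.27059899,  2.73420056, -1.32082435])}
top {'camera_matrix': array([[432.98587126,   0.        , 308.15102612],
       [  0.        , 432.98587126, 240.12937215],
       [  0.        ,   0.        ,   1.        ]]), 'k1': -0.08290865638990709, 'xyz': array([478.33812322,  13.84520345, 691.0348681 ]), 'rotation': array([-2.1725835 ,  2.14539408, -0.17776526])}
0.1 [ 176.72114987 -599.16198231  230.72570189] [-3.10825167e+00 -4.48909961e-01  3.88029491e-04] [ 0.31092385 -0.00468187 -0.27243139]
```

View pics/top0.png

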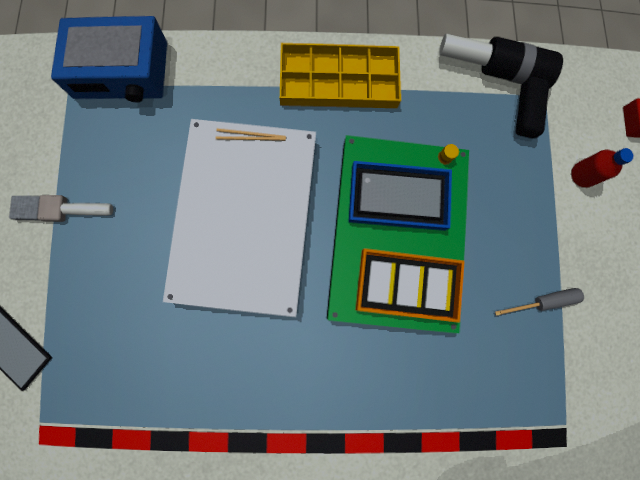

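View pics/side0.png

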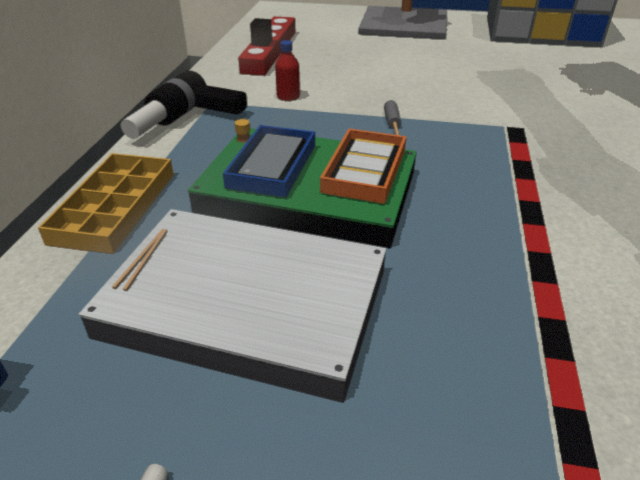

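The top view shows the aluminium stand at about (240,220) and the green stand at (400,235). The blue tray is at (400,195), far from the robot. The orange tray is at (410,285), near it, the jar is at (450,153), and the tweezers are at (250,135). The side view agrees. The push is therefore toward world +y (left in the top image).

```bash
cat > h.py <<'E'
from workcell import r, imaging
import cv2,numpy as np
from scipy.spatial.transform import Rotation as R
def ray(n,uv,z):
    p=imaging.camera_params(n);uv=np.array(uv,float).reshape(-1,1,2)
    d=cv2.undistortPoints(uv,p['camera_matrix'],np.array([p['k1'],0,0,0,0.])).reshape(-1,2)
    d=np.c_[d,np.ones(len(d))]@R.from_rotvec(p['rotation']).as_matrix().T
    c=np.array(p['xyz']);return (c+d*((z-c[2])/d[:,2])[:,None])[:,:2]
def rect(n,mask,z,close=9):
    mask=cv2.morphologyEx(mask.astype(np.uint8),cv2.MORPH_CLOSE,np.ones((close,close)))
    cs,_=cv2.findContours(mask,cv2.RETR_EXTERNAL,cv2.CHAIN_APPROX_NONE)
    c=cv2.convexHull(max(cs,key=cv2.contourArea)).reshape(-1,2)
    w=ray(n,c,z);m=cv2.minAreaRect(w.astype(np.float32))
    b=cv2.boxPoints(m);e=b[1]-b[0],b[2]-b[1];lens=[np.linalg.norm(v) for v in e]
    l=e[int(np.argmax(lens))];a=np.degrees(np.arctan2(l[1],l[0]))
    return np.round(m[0],1),np.round(sorted(lens),1),round(float((a+90)%180-90),2)  # long-axis angle
def masks(im):
    h=cv2.cvtColor(im,cv2.COLOR_RGB2HSV).astype(int);H,S,V=h[...,0],h[...,1],h[...,2]
    roi=np.zeros(H.shape,bool);roi[110:340,120:500]=1
    return dict(blue=roi&(H>108)&(H<128)&(S>150),orange=roi&(H>3)&(H<17)&(S>150)&(V>100),
      green=roi&(H>45)&(H<80)&(S>120),metal=roi&(S<45)&(V>140))
E
python3 - <<'E'
from h import *
im=imaging.capture("top");m=masks(im)
m['metal'][:,320:]=0
for k,z in(("blue",68),("orange",68),("green",40),("metal",40)): print(k,rect("top",m[k],z,25 if k=="green" else 9))
print("jar",ray("top",[[451,151]],70),"tweez",ray("top",[[217,129],[217,140],[285,138]],41))
h=ray("side",[[384,252]],40),ray("top",[[297,317]],40);print("metal near corner by gap side/top",h)
print("metal corners top",ray("top",[[192,119],[316,131],[297,317],[163,302]],40).round())
print("green corners top",ray("top",[[345,136],[469,150],[458,332],[328,321]],40).round())
print("blue rim corners",ray("top",[[356,162],[452,169],[449,229],[350,222]],68).round())
E
```

```text
blue (array([ 635.9, -135.6]), array([ 89.7, 146.9], dtype=float32), 86.17)
orange (array([ 503.2, -150.2]), array([ 88. , 151.1], dtype=float32), 83.61)
green (array([ 586.5, -143.4]), array([201.6, 290.7], dtype=float32), -5.47)
metal (array([610.1, 102.5]), array([200.6, 290.8], dtype=float32), -5.46)
jar [[ 707.02901893 -216.70793464]] tweez [[746.0677655  145.16192941]
 [727.74155513 144.26463281]
 [732.64471441  37.3461387 ]]
metal near corner by gap side/top (array([[455.34029753,  24.61753431]]), array([[455.34171627,  14.38806004]]))
metal corners top [[763. 186.]
 [746. -11.]
 [455.  14.]
 [474. 215.]]
green corners top [[ 738.  -58.]
 [ 721. -258.]
 [ 434. -228.]
 [ 450.  -32.]]
blue rim corners [[ 686.  -71.]
 [ 679. -218.]
 [ 587. -209.]
 [ 595.  -61.]]
```

The measurements fit the given sizes: the stands are 201x291 mm, the gap is about 47 mm, the tray is 90x147 mm, and the heading is 84.5°. The tray has about 20 mm clearance from the tweezers line. I'll push with two part-open fingers low on the tray's -y end wall, starting from above (625,-246).

```bash
cat > to.py <<'E'
# print tool-frame shift/turn from the present pose to x y z, tool x heading (deg)
import sys
from h import *
s=r.read_state();x,y,z,a=map(float,sys.argv[1:])
R0=R.from_rotvec(s['tcp_rot']);T=R.from_euler('z',a,degrees=True)*R.from_euler('x',180,degrees=True)
print(s['t'],np.round(s['tcp_pos'],1),'F',np.round(s['ft_force'],1),'gap',s['finger_gap'])
print('lin',(R0.inv().apply(np.array([x,y,z])-s['tcp_pos'])).round(1),'turn',(R0.inv()*T).as_rotvec().round(4))
E
python3 -m pendant '{"linear":[[36,-14,5],[72,-29,11],[108,-43,16],[144,-58,22],[180,-72,27],[216,-86,32],[252,-101,38],[288,-115,43],[324,-130,49],[360,-144,54]],"turn":[[0,0,-0.08],[0,0,-0.16],[0,0,-0.24],[0,0,-0.32],[0,0,-0.4],[0,0,-0.48],[0,0,-0.56],[0,0,-0.64],[0,0,-0.72],[0,0,-0.8]],"fingers":[0.4,0.4,0.4,0.4,0.4,0.4,0.4,0.4,0.4,0.4]}' 20
python3 to.py 625.3 -246.1 150 84.54
```

```text
t: 0.98
tcp_pos: [482.4, -357.9, 176.9]
tcp_rot: [-2.686, -1.629, 0.0]
ft_force: [-0.1, -0.9, 0.2]
finger_gap: 0.398
grasp_force: 0.0
0.9833 [ 482.4 -357.9  176.9] F [-0.1 -0.9  0.2] gap 0.3981884258845959
lin [165.2  75.   26.8] turn [-3.000e-04 -2.000e-04 -3.849e-01]
```

```bash

python3 -m pendant '{"linear":[[28,13,5],[56,25,9],[84,38,14],[112,51,18],[140,63,23],[165,75,27],[165,75,52],[165,75,77],[165,75,77]],"turn":[[0,0,-0.065],[0,0,-0.13],[0,0,-0.195],[0,0,-0.26],[0,0,-0.325],[0,0,-0.385],[0,0,-0.385],[0,0,-0.385],[0,0,-0.385]],"fingers":[0.4,0.4,0.4,0.4,0.4,0.4,0.4,0.4,0.4]}'
python3 to.py 625.3 -246.1 46 84.54
python3 - <<'E'
from h import *
a=imaging.capture("top")[100:340,300:520];b=imaging.capture("side")[70:270,150:450]
a=cv2.resize(a,None,fx=1.6,fy=1.6);b=cv2.resize(b,(440,384*440//440))
b=cv2.resize(b,(440,a.shape[0]))
cv2.imwrite("pics/p1.png",np.hstack([a,b])[:,:,::-1])
E
```

```text
t: 1.73
tcp_pos: [622.2, -247.3, 95.3]
tcp_rot: [-2.323, -2.105, 0.005]
ft_force: [-0.8, -0.1, -0.7]
finger_gap: 0.401
grasp_force: 0.0
1.7333 [ 622.2 -247.3   95.3] F [-0.8 -0.1 -0.7] gap 0.4011411824476847
lin [ 1.4  3.3 49.3] turn [-0.0066 -0.0019 -0.003 ]
```

View pics/p1.png

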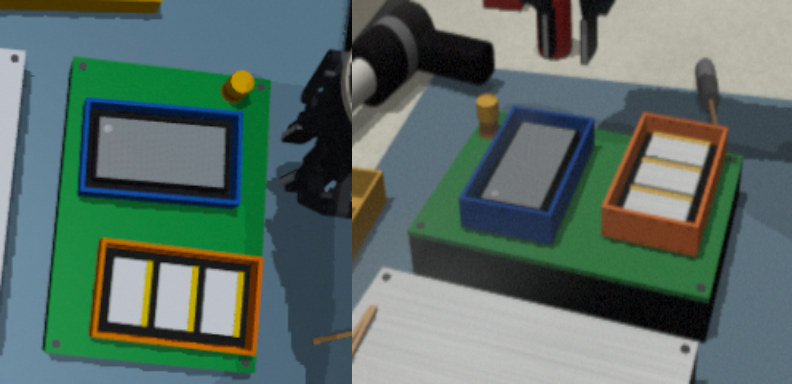

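The view is clear: the fingers hang just off the stand's -y edge in line with the blue tray, clear of the jar. Next I'll lower them to about 6 mm above the top and move in.

```bash

python3 -m pendant '{"linear":[[1,3,17],[1,3,34],[1,3,44],[1,3,49],[1,3,49],[6,3,49],[11,3,49],[14,3,49],[16,3,49],[16,3,49]],"turn":[[-0.003,-0.001,-0.001],[-0.006,-0.002,-0.003],[-0.006,-0.002,-0.003],[-0.006,-0.002,-0.003],[-0.006,-0.002,-0.003],[-0.006,-0.002,-0.003],[-0.006,-0.002,-0.003],[-0.006,-0.002,-0.003],[-0.006,-0.002,-0.003],[-0.006,-0.002,-0.003]],"fingers":[0.4,0.4,0.4,0.4,0.4,0.4,0.4,0.4,0.4,0.4]}'
python3 to.py 642.8 -63 46 84.54
python3 - <<'E'
from h import *
b=imaging.capture("side")[70:270,150:450]
cv2.imwrite("pics/p2.png",cv2.resize(b,None,fx=2.4,fy=2.4)[:,:,::-1])
E
```

```text
t: 2.67
tcp_pos: [629.4, -231.9, 51.7]
tcp_rot: [2.32, 2.109, 0.005]
ft_force: [0.1, 0.7, -0.3]
finger_gap: 0.405
grasp_force: 0.0
2.6667 [ 629.4 -231.9   51.7] F [ 0.1  0.7 -0.3] gap 0.4050511604092379
lin [169.4  -2.8   5.4] turn [0.0065 0.0018 0.0002]
```

View pics/p2.png

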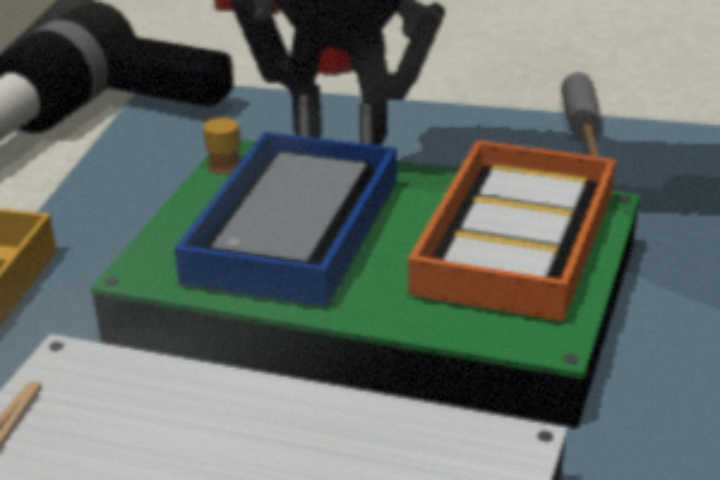

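The fingers sit behind the blue tray's end wall, at (308,125) and (372,130), and centred on it. I'll start the slow push.

```bash

python3 -m pendant '{"linear":[[2,-1,3],[5,-2,5],[9,-3,5],[15,-3,5],[22,-3,5],[30,-3,5],[37,-3,5],[43,-3,5],[47,-3,5],[50,-3,5]],"turn":[[0.003,0.001,0],[0.006,0.002,0],[0.006,0.002,0],[0.006,0.002,0],[0.006,0.002,0],[0.006,0.002,0],[0.006,0.002,0],[0.006,0.002,0],[0.006,0.002,0],[0.006,0.002,0]],"fingers":[0.4,0.4,0.4,0.4,0.4,0.4,0.4,0.4,0.4,0.4]}'
python3 to.py 642.8 -63 46 84.54
python3 - <<'E'
from h import *
m=masks(imaging.capture("top"));print(rect("top",m['blue'],68),rect("top",m['orange'],68))
E
```

```text
t: 3.55
tcp_pos: [631.1, -181.9, 46.2]
tcp_rot: [2.325, 2.113, 0.0]
ft_force: [-0.5, -2.2, 0.3]
finger_gap: 0.402
grasp_force: 1.0
3.55 [ 631.1 -181.9   46.2] F [-0.5 -2.2  0.3] gap 0.40179170634307154
lin [119.5   0.3   0.2] turn [ 0.0001 -0.     -0.0001]
(array([ 641.4, -102.5]), array([ 90.1, 160. ], dtype=float32), 84.5) (array([ 503.4, -150. ]), array([ 89. , 151.8], dtype=float32), 83.53)
```

The tray is pushed square (84.5°), with the force about 2 N. About 195 mm remain, so I'll carry on over the gap.

```bash

python3 -m pendant '{"linear":[[4,0,0],[11,0,0],[20,0,0],[30,0,0],[40,0,0],[50,0,0],[60,0,0],[69,0,0],[76,0,0],[80,0,0]],"turn":[[0,0,0],[0,0,0],[0,0,0],[0,0,0],[0,0,0],[0,0,0],[0,0,0],[0,0,0],[0,0,0],[0,0,0]],"fingers":[0.4,0.4,0.4,0.4,0.4,0.4,0.4,0.4,0.4,0.4]}'
python3 to.py 642.8 -63 46 84.54
python3 - <<'E'
from h import *
t=imaging.capture("top");m=masks(t);print(rect("top",m['blue'],68))
a=cv2.resize(t[100:340,150:480],None,fx=1.2,fy=1.2);b=cv2.resize(imaging.capture("side")[100:400,60:460],(384,288))
cv2.imwrite("pics/p3.png",np.hstack([a,b])[:,:,::-1])
E
```

```text
t: 4.43
tcp_pos: [638.7, -101.6, 46.2]
tcp_rot: [-2.324, -2.113, -0.0]
ft_force: [0.0, -2.7, 1.2]
finger_gap: 0.4
grasp_force: 1.7
4.4333 [ 638.7 -101.6   46.2] F [ 0.  -2.7  1.2] gap 0.39994314918450186
lin [38.8  0.4  0.2] turn [-0.     -0.0004  0.0004]
(array([650.7, -17.9]), array([ 93.2, 149.6], dtype=float32), 84.74)
```

View pics/p3.png

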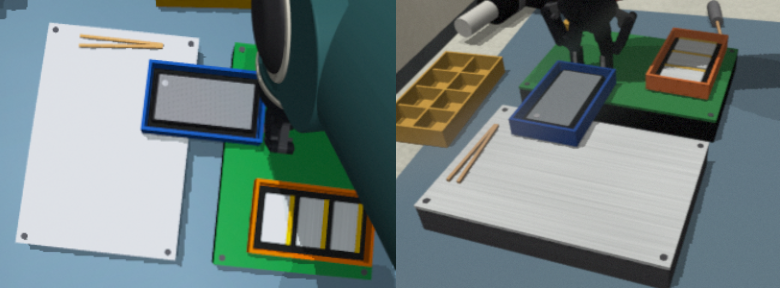

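The tray bridges the gap flat. In the left half its leading edge is at (145,95), and the tweezers lie at (80-163,38-47), clear of its path. About 115 mm remain.

```bash

python3 -m pendant '{"linear":[[4,0,0],[11,0,0],[19,0,0],[28,0,0],[37,0,0],[46,0,0],[55,0,0],[63,0,0],[68,0,0],[70,0,0]],"turn":[[0,0,0],[0,0,0],[0,0,0],[0,0,0],[0,0,0],[0,0,0],[0,0,0],[0,0,0],[0,0,0],[0,0,0]],"fingers":[0.4,0.4,0.4,0.4,0.4,0.4,0.4,0.4,0.4,0.4]}'
python3 to.py 649.4 5 46 84.54
python3 - <<'E'
from h import *
t=imaging.capture("top");m=masks(t);print(rect("top",m['blue'],68))
a=cv2.resize(t[100:340,150:480],None,fx=1.2,fy=1.2);b=cv2.resize(imaging.capture("side")[100:400,60:460],(384,288))
cv2.imwrite("pics/p4.png",np.hstack([a,b])[:,:,::-1])
E
```

```text
t: 5.37
tcp_pos: [645.4, -32.0, 46.2]
tcp_rot: [-2.324, -2.113, -0.0]
ft_force: [-0.1, -1.6, -0.1]
finger_gap: 0.399
grasp_force: 0.9
5.3667 [645.4 -32.   46.2] F [-0.1 -1.6 -0.1] gap 0.39873908523122864
lin [37.2  0.5  0.2] turn [-0.0001 -0.0004  0.0005]
(array([657.3,  51.9]), array([ 93.5, 149.8], dtype=float32), 84.77)
```

View pics/p4.png

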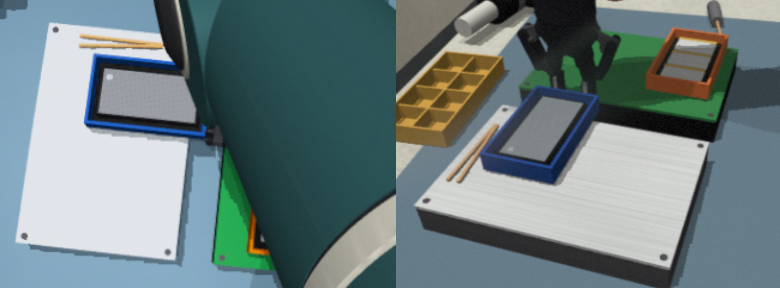

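The tray is more than half over and square. Its upper-left rim corner is at (93,54) and the tweezers' lower edge is at (80,47), which is about 15 mm of clearance in plan. I'll make the last 45 mm, easing to a stop.

```bash

python3 -m pendant '{"linear":[[3,0,0],[8,0,0],[14,0,0],[20,0,0],[26,0,0],[32,0,0],[37,0,0],[41,0,0],[44,0,0],[45,0,0]],"turn":[[0,0,0],[0,0,0],[0,0,0],[0,0,0],[0,0,0],[0,0,0],[0,0,0],[0,0,0],[0,0,0],[0,0,0]],"fingers":[0.4,0.4,0.4,0.4,0.4,0.4,0.4,0.4,0.4,0.4]}'
python3 -m pendant '{"linear":[[-4,0,0],[-12,0,0],[-22,0,0],[-32,0,-10],[-40,0,-30],[-40,0,-55],[-40,0,-85],[-40,0,-115],[-40,0,-140],[-40,0,-150]],"turn":[[0,0,0],[0,0,0],[0,0,0],[0,0,0],[0,0,0],[0,0,0],[0,0,0],[0,0,0],[0,0,0],[0,0,0]],"fingers":[0.4,0.4,0.4,0.4,0.4,0.4,0.4,0.4,0.4,0.4]}'
python3 - <<'E'
from h import *
t=imaging.capture("top");m=masks(t);print(rect("top",m['blue'],68),rect("top",m['orange'],68))
a=cv2.resize(t[100:340,150:480],None,fx=1.2,fy=1.2);b=cv2.resize(imaging.capture("side")[100:400,60:460],(384,288))
cv2.imwrite("pics/p5.png",np.hstack([a,b])[:,:,::-1])
E
```

```text
t: 6.3
tcp_pos: [649.7, 12.1, 46.2]
tcp_rot: [-2.325, -2.113, -0.0]
ft_force: [-0.2, -2.8, 0.7]
finger_gap: 0.399
grasp_force: 1.5
t: 7.13
tcp_pos: [646.9, -29.7, 200.9]
tcp_rot: [2.324, 2.109, 0.005]
ft_force: [-0.5, 0.2, 0.6]
finger_gap: 0.4
grasp_force: 0.0
(array([661.3,  95.9]), array([ 93.2, 149.7], dtype=float32), 84.78) (array([509.6, -94.6]), array([40.8, 88.1], dtype=float32), -6.33)
```

View pics/p5.png

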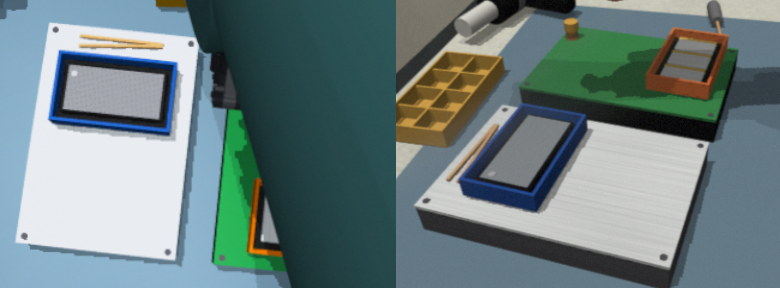

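The blue tray sits square and wholly on the aluminium stand, at (113,92) in the left half, with about 23 mm spare at each end and within 0.3° of the stand. The tweezers, jar and orange tray look undisturbed, and the fingers are clear above.

```bash
python3 -m pendant '{"linear":[[0,0,0],[0,0,0],[0,0,0]],"turn":[[0,0,0],[0,0,0],[0,0,0]],"fingers":[0.4,0.4,0.4]}'; python3 -c "
from workcell import r
print(r.hand_in())"
```

```text
t: 7.48
tcp_pos: [645.2, -28.7, 195.0]
tcp_rot: [-2.325, -2.111, 0.002]
ft_force: [0.4, -0.4, -0.1]
finger_gap: 0.4
grasp_force: 0.0
the job is handed in; nothing more can be done
None
```

I slid the blue tray flat across the gap; it now rests wholly on the aluminium stand, square to within about 0.3°, with the orange tray left alone, and I handed the job in at about 7.5 s.

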